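Reset the tripped breaker in its finger well

ROBOT

A 6-joint arm with a two-finger parallel gripper is mounted at the origin on a cart in front of the work surface, level with it; the furniture and walls round the work are solid. World frame = base frame: x ahead of the robot, y to its left, z up, the work surface at z = 0. Lengths are in mm, angles in rad, forces in N, time in s.
With the tool pointing down it reaches from about 350 to 925 mm from the base axis. Payload 6.4 kg.
Tool frame: the origin (TCP) lies at the very end of the fingers, on their centre line; the grasp point (between the pads) lies grip_depth behind it (grip_depth is the distance from the TCP to the grasp point, in mm); z points along the fingers, y is the line along which they close (so a half turn about z gives the same grasp; the last joint's range is limited). The gripper opens to 94 mm and grips with 3 to 60 N. Pads are 16 mm wide; open, the fingers measure 119 mm over their backs; the gripper's body (75 mm by 177 mm) begins 78 mm behind the grasp point.
Start: joints at [1.008, 0.245, 1.558, -0, 1.339, -0.174], TCP at [246.399, 601.499, 179.055] pointing down, gripper open.
Joint ranges: [-3.13, 3.13], [-1.02, 2.26], [0.13, 2.54], [-0.95, 4.09], [0.21, 2.88], [-2.74, 2.74]. Speed limits (rad/s): [2.57, 2.57, 3.14, 3.14, 3.14, 3.14].

INTERFACE

Orientations are given as a 3x3 rotation matrix whose columns are the frame's x, y, z axes.
In Python, from rig import get_obs, grab_frame, camera_params, hand_in, grip_depth gives the robot as it stands.
- The arm moves only by the tool jog_arm, never from a script. Its argument "deltas" is a list of rows, each a list of 4 numbers: the shift along the world's x, y, z in m, then the turn about the world's z in rad. A call has 1 to 8 rows; each row shifts and turns the commanded pose from where the row before left it; what a row does not reach is not made up. A row lasts 1/12 s, in which the tool goes at most 41.7 mm and 7.16 degrees, less where a joint would pass 70% of its speed; a pose out of reach is approached as far as the arm can. A call is refused whole if a number of a shift passes 0.0417 or a number of a turn 0.125, either way. A call with a gripper value outside its range is refused whole. "grip" is the finger opening in m, from 0 to 0.094, set as the call begins (left out, the last holds). The fingers move at their own pace and stop on an object; "newtons" is the grip in N (left out, the last holds). Time passes only in rows, so rows that do not move let the fingers close. It gives the time, the measured TCP pose, the force, the opening and the grip force at its end, in the units of the state.
- get_obs(): the state, without advancing time (a new reading comes with each control period).
- grab_frame(name): name is "scene" or "top" or "wrist"; returns the picture (480x640x3 uint8, red, green, blue); there is no depth.
- camera_params(name): a dict with "fov_y" (degrees; the focal length in pixels is half the picture's height over the tangent of half this angle, whatever the lens; pixels are square), "cx", "cy" (the principal point, pixels), "extrinsics" (4x4, takes a point from world to camera coordinates). Camera axes: x right, y up, looking along -z (the intrinsics and any distortion apply to the point x, -y, -z); pixel columns grow to the right and rows downward; lengths in mm; the calibration is good to about 2 mm. The wrist camera is an equidistant fisheye: a pixel r from the principal point sees the ray r / f radians off the axis. A picture is of the moment at which its call begins: read the wrist's pose just before it. camera_params takes no time and is no camera call; for the wrist camera it gives the pose at the moment of the call.
- hand_in(): hands the job in; it is judged then, once.
The state is a dict: "time_s": time; "joints": joint angles; "joint_vel": joint speeds; "tau": joint torques, N m; "ee_pos": TCP position; "orientation": TCP orientation; "wrist_force": force on the tool from outside, world axes, zero at the start; "moment": the same for the moment, N m; "opening": opening from 0.0 (shut) to 1.0 (fully open); "finger_force": force on a finger pad.
Only numpy, scipy, OpenCV 4.12 (cv2) and the standard library are available. Lean on these libraries where they do the work, as an engineer would, in place of code of your own. Each camera call takes 0.05 s, during which the arm holds its last target. There are 200 camera calls.

TASK

One of the three plug-in breakers in the power box has tripped: its round key stands up in its finger well, while the other two keys are sunk. With your fingertips push the dust shutter fully open by its bar, reach into that well and press the key down until it snaps home and stays, then push the shutter fully shut again. Only push and press: do not lift a breaker out of the box, do not press on the other two breakers, and leave the tools where they lie.

Things in the scene. Friction and masses are not known exactly. Their poses are not given: they have to be found in the camera images.
- power_box: Grey box 122 (x) x 172 (y) mm screwed to the bench; deck 78 mm high, shutter guides at its ends 90 mm. Origin: centre of underside; x from front (three capped outlets) to back, y along the row of breakers, z up. Breaker pockets in the front half at x = -29, y = -54, 0, +54 mm, under the shutter. Four flat ears at its foot and a cable gland at its back reach 20 mm beyond it.
- shutter (a joint): Aluminium dust shutter, plate 56 (x) x 156 (y) x 4 mm with its top 85 mm above the bench, sliding along the box's x. 0 = fully shut over the wells, 0.056 m = fully open at the back, all wells free. Starts shut or up to 12 mm open. It slides with about 2.5 N friction and stays where it is left.
- shutter_bar (a point): Centre of the top of the shutter's push bar: a black bar 70 mm along y, 8 mm thick along x, standing 16 mm above the shutter plate (top 101 mm above the bench). It rides with the shutter, at box x = -47 mm when shut and +9 mm when open. Pushed on its front face it opens, on its back face it shuts. Axes as the box.
- breaker_a: The tripped breaker. Case 50 x 50 x 68 mm sitting loose (1 mm play) in any of the three pockets, top flush with the box's deck. Origin: centre of its underside, 10 mm above the bench; z up. In the middle of its top a round well 40 mm across, 30 mm deep, with the round key (26 mm across) at the centre of the well.
- breaker_b: A breaker that has not tripped. Case 50 x 50 x 68 mm sitting loose (1 mm play) in any of the three pockets, top flush with the box's deck. Origin: centre of its underside, 10 mm above the bench; z up. In the middle of its top a round well 40 mm across, 30 mm deep, with the round key (26 mm across) at the centre of the well.
- breaker_c: A breaker that has not tripped. Case 50 x 50 x 68 mm sitting loose (1 mm play) in any of the three pockets, top flush with the box's deck. Origin: centre of its underside, 10 mm above the bench; z up. In the middle of its top a round well 40 mm across, 30 mm deep, with the round key (26 mm across) at the centre of the well.
- breaker_a_key (a joint): Travel of the tripped breaker's key; starts standing out at 0. 0 = standing out (top 13 mm below the well's rim, 65 mm above the bench), 0.010 m = home (top 23 mm below the rim, 55 mm above the bench). A spring ball holds it at either end: takes about 5 N, snaps home by itself past half way, and springs back up if let go before.
- breaker_b_key (a joint): Travel of this breaker's key; starts home at 0.010. 0 = standing out (top 13 mm below the well's rim, 65 mm above the bench), 0.010 m = home (top 23 mm below the rim, 55 mm above the bench). A spring ball holds it at either end: takes about 5 N, snaps home by itself past half way, and springs back up if let go before.
- breaker_c_key (a joint): Travel of this breaker's key; starts home at 0.010. 0 = standing out (top 13 mm below the well's rim, 65 mm above the bench), 0.010 m = home (top 23 mm below the rim, 55 mm above the bench). A spring ball holds it at either end: takes about 5 N, snaps home by itself past half way, and springs back up if let go before.
- breaker_a_key_top (a point): Centre of the top face of the tripped breaker's key.
- multimeter: Multimeter 154 x 78 x 48 mm lying on its back on the bench behind the vice; bystander. Origin: centre of its underside.
- pliers: Combination pliers 168 x 54 x 14 mm lying on the bench to the right of the vice; bystander. Origin: centre of the underside.
- screwdriver: Small screwdriver 170 x 25 x 23 mm lying behind the power box; bystander. Origin: centre of the underside.

How it is judged:
By the outcome, as a careful person would: the job done as asked, in the order asked, and still so for the second after the job is handed in, with the robot touching nothing.
It also fails if it takes over 45 s, if anything falls off the work surface, if the arm or the gripper's body presses on something with over 40 N, if the wrist force passes 120 N, or if a joint passes its speed limit or range.

## Working session

There is one attempt and no reset: what is moved stays moved. The work goes in short steps, Python scripts to look and compute and a tool call to move; the robot and the scene stay as the last step left them, time stands still between calls to the robot, and variables do not carry over. Pictures are saved under pics/ and viewed, at most 10 in all, crops included, and the job is handed in when it is done.

Besides the shell and the picture viewer there is one more tool, called after "Request:" as name(argument=value, ...) on one line, values as JSON. jog_arm: Moves the arm, as the interface text tells. Its arguments: {"type":"object","properties":{"deltas":{"type":"array","items":{"type":"array","items":{"type":"number"}}},"grip":{"type":"number"},"newtons":{"type":"number"}},"required":["deltas"]}

```bash
mkdir -p pics; python3 - <<'E'
from rig import *
import cv2
for n in("top","scene"):
    cv2.imwrite(f"pics/{n}1.png",grab_frame(n)[:,:,::-1]); p=camera_params(n);print(n,p)
o=get_obs();print(o["time_s"],o["ee_pos"],o["orientation"],o["wrist_force"],grip_depth)
E
```

```text
top {'fov_y': 44.2664581634266, 'cx': 319.92718391914, 'cy': 234.56720961156574, 'extrinsics': array([[-2.22657247e-02, -9.99751919e-01,  5.80528554e-04,
         4.95494109e+01],
       [ 9.97187906e-01, -2.21670515e-02,  7.15884176e-02,
        -6.44983709e+02],
       [-7.15577893e-02,  2.17286405e-03,  9.97434089e-01,
        -1.30745955e+03],
       [ 0.00000000e+00,  0.00000000e+00,  0.00000000e+00,
         1.00000000e+00]])}
scene {'fov_y': 50.80448051588601, 'cx': 317.9729639435317, 'cy': 236.4244303597877, 'extrinsics': array([[ 8.46526982e-01, -5.32306995e-01, -6.42904348e-03,
        -5.20420606e+02],
       [ 3.61784267e-01,  5.66401737e-01,  7.40473643e-01,
        -3.23551158e+02],
       [-3.90517878e-01, -6.29156845e-01,  6.72054649e-01,
        -7.58877692e+02],
       [ 0.00000000e+00,  0.00000000e+00,  0.00000000e+00,
         1.00000000e+00]])}
0.1 [246.09690024 600.98760772 178.09248727] [[-9.25353503e-01  3.79104374e-01 -8.76577337e-04]
 [ 3.79105289e-01  9.25352456e-01 -1.41882199e-03]
 [ 2.73261369e-04 -1.64522700e-03 -9.99998609e-01]] [-0.52633918 -0.32272977  0.4659278 ] 18.8
```

View pics/top1.png

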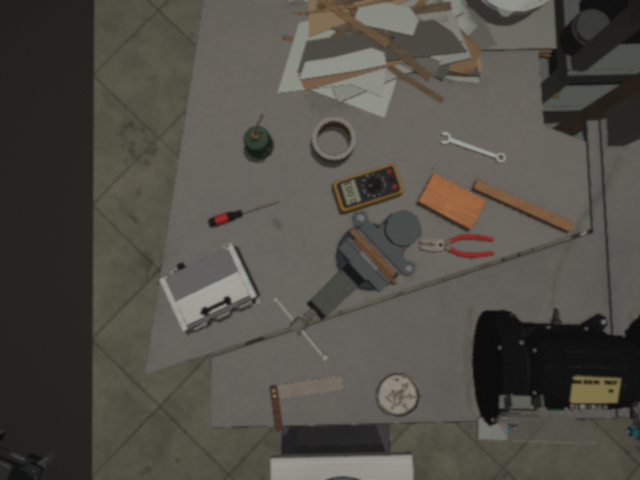

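View pics/scene1.png

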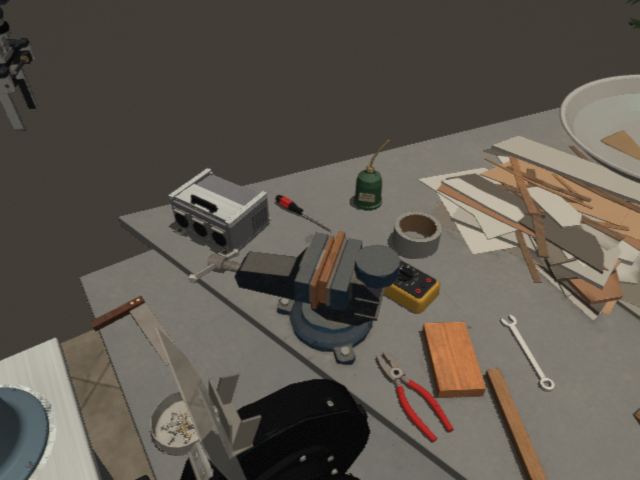

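The top view shows the box at about (210,288), with its front toward the robot and its bar at about (215,305). In the scene view the box is at (220,210) with the outlets facing the camera. I'll zoom in on both.

```bash
python3 - <<'E'
import cv2,numpy as np
t=cv2.imread("pics/top1.png")[235:341,150:270]; s=cv2.imread("pics/scene1.png")[165:255,165:275]
t=cv2.resize(t,None,fx=5,fy=5,interpolation=cv2.INTER_CUBIC);s=cv2.resize(s,None,fx=6,fy=6,interpolation=cv2.INTER_CUBIC)
cv2.imwrite("pics/tz.png",cv2.convertScaleAbs(t,alpha=1.2));cv2.imwrite("pics/sz.png",cv2.convertScaleAbs(s,alpha=1.2))
E
```

```text
(no output)
```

View pics/tz.png

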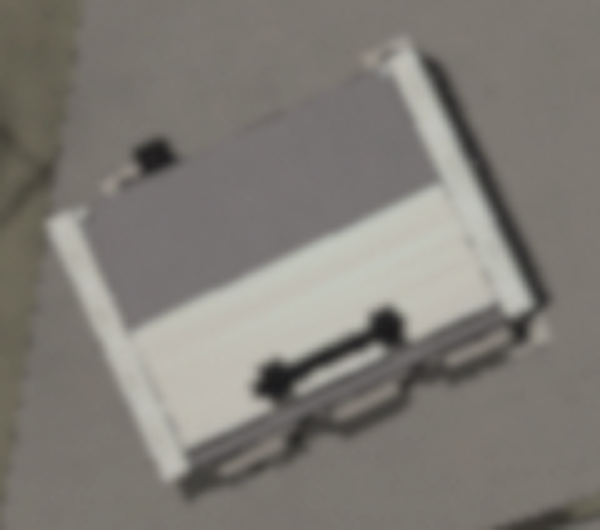

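View pics/sz.png

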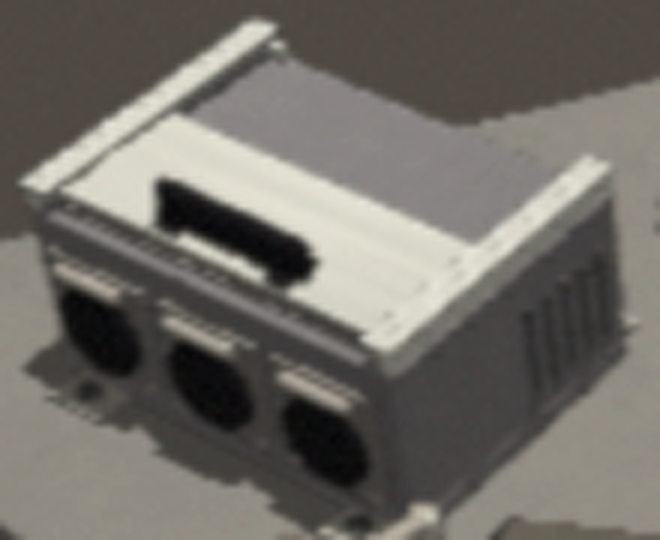

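```bash
cat > h.py <<'E'
import numpy as np
from rig import *
def proj(P,p):
    c=(p["extrinsics"]@np.c_[P,np.ones(len(P))].T)[:3].T
    f=240/np.tan(np.radians(p["fov_y"]/2))
    return np.c_[p["cx"]+f*c[:,0]/-c[:,2],p["cy"]-f*c[:,1]/-c[:,2]]
def box(v,L):
    x,y,a=v;L=np.asarray(L,float);c,s=np.cos(a),np.sin(a)
    return np.c_[x+c*L[:,0]-s*L[:,1],y+s*L[:,0]+c*L[:,1],L[:,2]]
E
python3 - <<'E'
from h import *
from scipy.optimize import least_squares
C=[[61,86,90],[-61,86,90],[-61,-86,90],[61,-86,90]]
T=(np.array([[47,225],[168,483],[535,302],[410,38]])+.5)/5-.5+[150,235]
S=(np.array([[262,18],[22,183],[372,352],[612,165]])+.5)/6-.5+[165,165]
pt,ps=camera_params("top"),camera_params("scene")
for w in((1,1),(1,0),(0,1)):
    r=least_squares(lambda v:np.r_[w[0]*(proj(box(v,C),pt)-T).ravel(),w[1]*(proj(box(v,C),ps)-S).ravel()],[600,250,.4])
    print(w,r.x,r.fun.round(1))
    if w==(1,1):v=r.x
# shutter edge / bar
for s in (0,6,12):
    print(s,((proj(box(v,[[-47+s,35,101],[-47+s,-35,101],[-1+s,75,85],[-1+s,-75,85]]),pt)-[150,235]+.5)*5).round(),
     ((proj(box(v,[[-47+s,35,101],[-47+s,-35,101]]),ps)-165+.5)*6).round())
E
```

```text
(1, 1) [5.34344059e+02 2.76189518e+02 4.23955974e-01] [ 0.2 -0.9 -0.2 -0.4  0.   0.6  0.8  1.7 -1.4 -0.7 -0.7 -0.9  2.3 -0.3
 -0.1 -0.3]
(1, 0) [5.34875050e+02 2.76647540e+02 4.40705718e-01] [-0.2 -0.3  0.4 -0.2 -0.  -0.5 -0.1  1.  -0.  -0.  -0.  -0.   0.  -0.
  0.  -0. ]
(0, 1) [5.33565031e+02 2.74743579e+02 4.00030924e-01] [ 0.  -0.  -0.  -0.   0.   0.   0.   0.  -0.3 -0.5 -0.6 -1.1  1.   0.5
 -0.2  0.9]
0 [[258. 401.]
 [409. 329.]
 [135. 341.]
 [454. 189.]] [[145. 181.]
 [295. 250.]]
6 [[252. 388.]
 [403. 316.]
 [129. 329.]
 [448. 176.]] [[157. 173.]
 [307. 241.]]
12 [[246. 375.]
 [397. 303.]
 [124. 316.]
 [442. 164.]] [[169. 164.]
 [319. 232.]]
```

Request:
jog_arm(deltas=[[0,0,0.03,0],[0.018,-0.033,0.003,-0.075],[0.018,-0.033,0.003,-0.075],[0.018,-0.033,0.003,-0.075],[0.018,-0.033,0.003,-0.075],[0.018,-0.033,0.003,-0.075],[0.018,-0.033,0.003,-0.075],[0.018,-0.033,0.003,-0.075]], grip=0, newtons=20)

```text
time_s: 0.77
ee_pos: [372.6, 368.7, 229.8]
orientation: [[-0.608, 0.794, -0.0], [0.794, 0.608, -0.0], [0.0, -0.001, -1.0]]
wrist_force: [0.9, 0.6, 0.8]
opening: 0.469
finger_force: 0.0
```

Request:
jog_arm(deltas=[[0.018,-0.033,0.003,-0.075],[0.018,-0.033,0.003,-0.075],[0.018,-0.033,0.003,-0.075],[0.017,-0.034,0,0],[0.017,-0.034,0,0],[0,0,0,0],[0,0,0,0],[0,0,0,0]])

```text
time_s: 1.43
ee_pos: [460.0, 203.8, 238.7]
orientation: [[-0.418, 0.908, -0.001], [0.908, 0.418, 0.0], [0.001, -0.001, -1.0]]
wrist_force: [-0.2, -0.0, 0.5]
opening: 0.006
finger_force: 0.0
```

```bash
python3 - <<'E'
from h import *
import cv2
p=camera_params("wrist");cv2.imwrite("pics/w1.png",cv2.convertScaleAbs(grab_frame("wrist")[:,:,::-1],alpha=1.3));print(p)
np.save("w1.npy",p,allow_pickle=True)
o=get_obs();print(o)
E
```

```text
{'fov_y': 65.70646984690485, 'cx': 316.11091800096574, 'cy': 244.35257429931625, 'extrinsics': array([[ 9.08343602e-01,  4.18224053e-01, -7.36528794e-04,
        -5.03082650e+02],
       [-4.05332802e-01,  8.79908392e-01, -2.47924465e-01,
         4.81777095e+01],
       [-1.03039897e-01,  2.25499141e-01,  9.68779086e-01,
        -4.47541527e+02],
       [ 0.00000000e+00,  0.00000000e+00,  0.00000000e+00,
         1.00000000e+00]])}
{'time_s': 1.4833, 'joints': array([ 1.92213863e-01, -1.52738938e-01,  1.86049625e+00,  3.18161828e-04,
        1.43450944e+00, -2.40946451e-01]), 'joint_vel': array([ 0.01752363,  0.00011705, -0.00191154, -0.00167964, -0.00171665,
       -0.00295278]), 'tau': array([-8.11407566e-01, -2.59999448e+01, -3.24644136e+01,  4.56077233e-02,
        2.86033441e-02,  2.90567754e-03]), 'ee_pos': array([459.79835124, 204.29535938, 238.73765112]), 'orientation': array([[-4.19701833e-01,  9.07661749e-01, -7.21896184e-04],
       [ 9.07661916e-01,  4.19702054e-01,  1.80632587e-04],
       [ 4.66934601e-04, -5.79425846e-04, -9.99999723e-01]]), 'wrist_force': array([-0.27336698, -0.14471724, -0.31784198]), 'moment': array([-0.05429195, -0.01694415, -0.01888745]), 'finger_force': 0.0, 'opening': 0.002184190989746082}
```

View pics/w1.png

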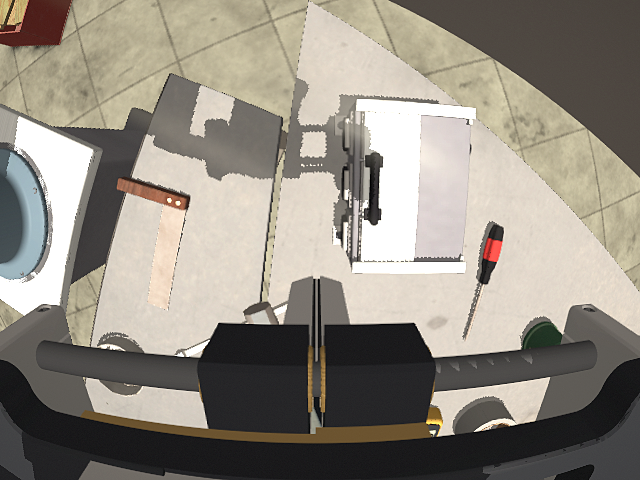

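The wrist view shows the box's guide corners at (357,99), (475,108), (351,273) and (465,273), with the bar centred near (375,188). I'll fit with the fisheye model.

```bash
cat >> h.py <<'E'
def fish(P,p):
    c=(p["extrinsics"]@np.c_[P,np.ones(len(P))].T)[:3].T
    f=240/np.tan(np.radians(p["fov_y"]/2)); q=np.c_[c[:,0],-c[:,1],-c[:,2]]
    r=np.hypot(q[:,0],q[:,1]);t=np.arctan2(r,q[:,2])
    return np.array([p["cx"],p["cy"]])+f*(t/r)[:,None]*q[:,:2]
E
python3 - <<'E'
from h import *
from scipy.optimize import least_squares
p=np.load("w1.npy",allow_pickle=True).item()
C=[[61,86,90],[-61,86,90],[-61,-86,90],[61,-86,90]]
W=np.array([[475,108],[357,99],[351,273],[465,273]])
r=least_squares(lambda v:(fish(box(v,C),p)-W).ravel(),[534,276,.42]);print(r.x,r.fun.round(1))
for v in(r.x,[534.5,276,.43]):
  print(fish(box(v,C),p).round())
  for s in(0,6,12):print(s,fish(box(v,[[-51+s,0,101],[-43+s,0,101],[-1+s,70,85],[-1+s,-70,85]]),p).round())
E
```

```text
[5.33981587e+02 2.77454531e+02 4.20887283e-01] [ 0.8  0.2 -0.8 -0.3  0.7  0.1 -0.7 -0.1]
[[476. 108.]
 [356.  99.]
 [352. 273.]
 [464. 273.]]
0 [[366. 189.]
 [375. 190.]
 [416. 119.]
 [409. 257.]]
6 [[373. 189.]
 [381. 190.]
 [422. 119.]
 [415. 257.]]
12 [[379. 190.]
 [387. 190.]
 [428. 120.]
 [420. 257.]]
[[475. 109.]
 [355. 101.]
 [352. 275.]
 [465. 274.]]
0 [[366. 191.]
 [375. 192.]
 [415. 120.]
 [410. 258.]]
6 [[373. 192.]
 [381. 192.]
 [421. 121.]
 [415. 258.]]
12 [[379. 192.]
 [387. 192.]
 [427. 121.]
 [421. 258.]]
```

Request:
jog_arm(deltas=[[-0.0033,0.0378,0,-0.01],[0,0,-0.036,0],[0,0,-0.037,0],[0,0,-0.037,0],[0,0,-0.037,0],[0,0,0,0],[0,0,0,0]])

```text
time_s: 2.07
ee_pos: [454.9, 242.0, 90.7]
orientation: [[-0.412, 0.911, -0.004], [0.911, 0.412, -0.001], [0.001, -0.004, -1.0]]
wrist_force: [-0.3, 0.0, 0.7]
opening: 0.004
finger_force: 0.0
```

Request:
jog_arm(deltas=[[0.0091,0.0041,0.001,0],[0.0091,0.0041,0,0],[0.0091,0.0041,0,0],[0.0091,0.0041,0,0],[0.0091,0.0041,0,0],[0.0091,0.0041,0,0],[0.0091,0.0041,0,0],[0,0,0,0]])

```text
time_s: 2.73
ee_pos: [523.7, 271.1, 95.2]
orientation: [[-0.41, 0.912, 0.004], [0.912, 0.41, 0.001], [-0.001, 0.004, -1.0]]
wrist_force: [-0.4, 0.6, 0.5]
opening: 0.004
finger_force: 0.0
```

Request:
jog_arm(deltas=[[0.0046,0.0021,0,0],[0.0036,0.0016,0,0],[0.0018,0.0008,0,0],[0,0,0,0]])

```text
time_s: 3.07
ee_pos: [531.1, 274.6, 93.3]
orientation: [[-0.41, 0.912, 0.0], [0.912, 0.41, 0.0], [-0.0, 0.0, -1.0]]
wrist_force: [-0.4, -0.6, 0.5]
opening: 0.008
finger_force: 0.0
```

Request:
jog_arm(deltas=[[0.0018,0.0008,0,0],[0.0018,0.0008,0,0],[0,0,0,0],[0,0,0,0]])

```text
time_s: 3.4
ee_pos: [534.4, 276.1, 93.1]
orientation: [[-0.41, 0.912, -0.0], [0.912, 0.41, -0.0], [-0.0, -0.0, -1.0]]
wrist_force: [-0.8, 0.4, -0.6]
opening: 0.003
finger_force: 0.0
```

```bash
python3 - <<'E'
from h import *
import cv2
p=camera_params("wrist");a=grab_frame("wrist");b=grab_frame("top");s=grab_frame("scene")
x=cv2.convertScaleAbs(a[60:330,200:560,::-1],alpha=1.3)
y=cv2.resize(s[150:260,160:280,::-1],(360,330),interpolation=cv2.INTER_CUBIC)
cv2.imwrite("pics/w2.png",np.vstack([x,y]))
v=[534,277,.423]
print((fish(box(v,[[9,0,101],[-29,-54,65],[-29,0,65],[-29,54,65]]),p)-[200,60]).round())
print(get_obs()["ee_pos"],get_obs()["wrist_force"])
E
```

```text
[[132. 218.]
 [ 75. 272.]
 [ 72. 200.]
 [ 70. 118.]]
[534.30559769 276.05413541  93.03003781] [0.28294506 0.89512341 0.98830085]
```

View pics/w2.png

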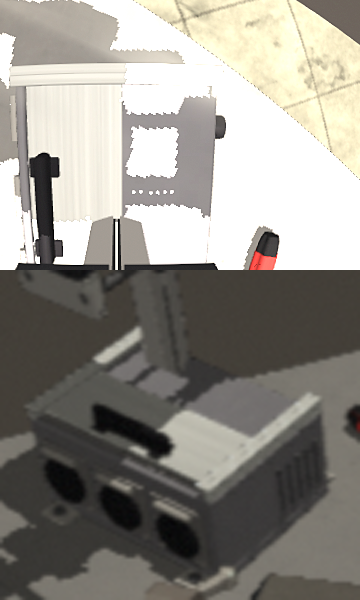

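```bash
python3 - <<'E'
from h import *
p=camera_params("wrist");ps=camera_params("scene");v=[534,277,.423]
e=get_obs()["ee_pos"][None]
sc=lambda P:((proj(P,ps)-[160,150])*3+[0,270]).round()
print("tcp",sc(e),sc(e+[0,0,15]),fish(e,p)-[200,60])
for s in(-5,0,5,10):
  P=box(v,[[-47+s,35,101],[-47+s,-35,101],[-1+s,60,85]]);print(s,sc(P)[:2].tolist(),(fish(P,p)-[200,60]).round().tolist())
import cv2
a=grab_frame("scene");cv2.imwrite("pics/s3.png",cv2.convertScaleAbs(cv2.resize(a[130:240,150:290,::-1],(784,616))[:600],alpha=1.6))
E
```

```text
tcp [[171. 396.]] [[168. 379.]] [[115.78477039 215.28644056]]
-5 [[80.0, 407.0], [155.0, 442.0]] [[22.0, 158.0], [31.0, 271.0], [105.0, 110.0]]
0 [[85.0, 404.0], [160.0, 438.0]] [[31.0, 158.0], [39.0, 272.0], [114.0, 110.0]]
5 [[90.0, 400.0], [165.0, 434.0]] [[39.0, 158.0], [47.0, 272.0], [123.0, 110.0]]
10 [[95.0, 396.0], [170.0, 430.0]] [[48.0, 158.0], [55.0, 272.0], [132.0, 110.0]]
```

View pics/s3.png

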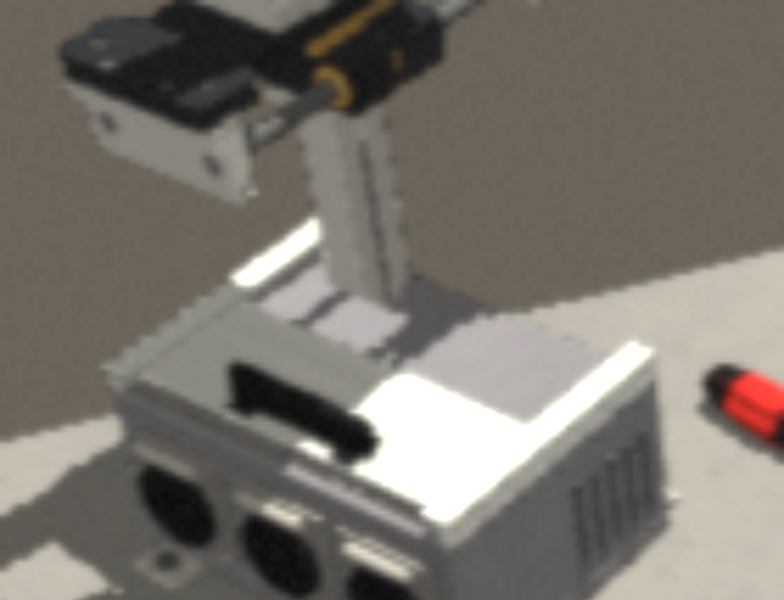

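```bash
python3 - <<'E'
from h import *
p=camera_params("wrist");ps=camera_params("scene")
o=get_obs();e=o["ee_pos"];R=o["orientation"]
for dz in(0,10,20,30):
  # four corners of closed fingers (tool x +-8, tool y +-12.5)
  P=np.array([e+R@[a,b,-dz] for a,b in((8,12.5),(8,-12.5),(-8,12.5),(-8,-12.5),(0,0))])
  print(dz,((proj(P,ps)-[150,130])*5.6).round().tolist(),(fish(P,p)-[200,60]).round().tolist())
E
```

```text
0 [[381.0, 323.0], [337.0, 357.0], [413.0, 337.0], [368.0, 371.0], [375.0, 347.0]] [[137.0, 202.0], [94.0, 202.0], [137.0, 228.0], [95.0, 228.0], [116.0, 215.0]]
10 [[378.0, 302.0], [333.0, 335.0], [409.0, 316.0], [364.0, 349.0], [371.0, 326.0]] [[138.0, 208.0], [93.0, 208.0], [138.0, 234.0], [94.0, 234.0], [116.0, 221.0]]
20 [[374.0, 281.0], [329.0, 314.0], [406.0, 295.0], [361.0, 328.0], [367.0, 304.0]] [[139.0, 213.0], [92.0, 213.0], [139.0, 241.0], [93.0, 241.0], [116.0, 227.0]]
30 [[370.0, 259.0], [325.0, 292.0], [402.0, 273.0], [357.0, 306.0], [364.0, 283.0]] [[140.0, 220.0], [91.0, 220.0], [140.0, 249.0], [92.0, 249.0], [116.0, 234.0]]
```

The shutter has not moved. The real fingertip sits about 20 mm above the reported TCP (both the scene and wrist views agree), so the fingers passed over the bar. I'll go back and repeat the push 20 mm lower.

Request:
jog_arm(deltas=[[0,0,0.02,0],[-0.026,-0.0117,0,0],[-0.026,-0.0117,0,0],[-0.026,-0.0117,0,0],[0,0,-0.02,0],[0,0,-0.02,0],[0,0,0,0],[0,0,0,0]])

```text
time_s: 4.27
ee_pos: [455.6, 240.8, 72.5]
orientation: [[-0.41, 0.912, -0.002], [0.912, 0.41, -0.001], [0.0, -0.002, -1.0]]
wrist_force: [-0.4, 0.9, -0.0]
opening: 0.004
finger_force: 0.0
```

Request:
jog_arm(deltas=[[0.0091,0.0041,0,0],[0.0091,0.0041,0,0],[0.0091,0.0041,0,0],[0.0046,0.0021,0,0],[0.0046,0.0021,0,0],[0,0,0,0]])

```text
time_s: 4.77
ee_pos: [495.3, 258.2, 74.7]
orientation: [[-0.41, 0.912, 0.003], [0.912, 0.41, 0.001], [-0.001, 0.003, -1.0]]
wrist_force: [1.4, 0.6, 5.3]
opening: 0.002
finger_force: 2.1
```

Request:
jog_arm(deltas=[[0,0,0,0],[0,0,0,0]])

```text
time_s: 4.93
ee_pos: [495.1, 258.1, 74.6]
orientation: [[-0.41, 0.912, 0.005], [0.912, 0.41, 0.001], [-0.001, 0.005, -1.0]]
wrist_force: [2.6, 0.9, 5.1]
opening: 0.008
finger_force: 2.6
```

```bash
python3 - <<'E'
from h import *
import cv2
a=grab_frame("scene");w=grab_frame("wrist")
x=cv2.resize(a[150:250,160:280,::-1],(600,500),interpolation=cv2.INTER_CUBIC);y=w[90:330,340:560,::-1]
x[:240,380:]=y
cv2.imwrite("pics/s4.png",cv2.convertScaleAbs(x,alpha=1.5))
o=get_obs();print(o["ee_pos"],o["wrist_force"],o["finger_force"],o["moment"])
e=o["ee_pos"];ps=camera_params("scene");P=np.array([e,e+[0,0,20]]);print((proj(P,ps)-[160,150])*5,fish(P,camera_params("wrist"))-[340,90])
E
```

```text
[494.69204359 257.98053098  74.54047722] [3.01864018 0.34110268 5.50604633] 2.911771908402443 [ 0.04237571 -0.41509912  0.02277658]
[[221.32299374 297.41144991]
 [213.74167065 260.07619041]] [[-24.25057105 185.24875385]
 [-24.12816546 197.4826143 ]]
```

View pics/s4.png

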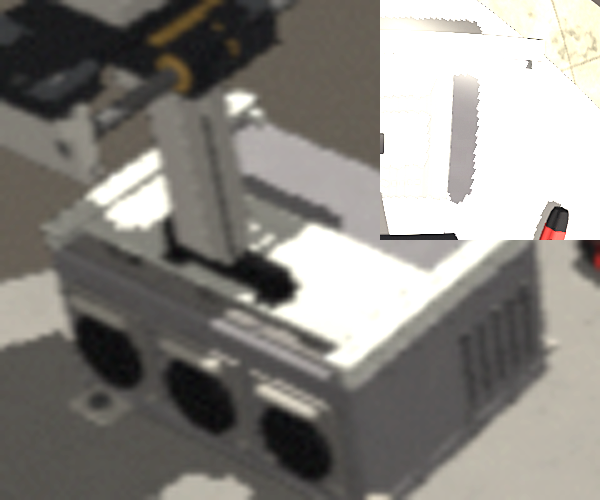

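The fingertip is resting on the bar's top face (101 mm) at a reported z of 74.5, so the tip offset is about 26.5 mm. I'll back off and go lower.

Request:
jog_arm(deltas=[[0,0,0.012,0],[-0.018,-0.0082,0,0],[-0.018,-0.0082,0,0],[0,0,-0.018,0],[0,0,0,0],[0,0,0,0],[0,0,0,0]])

```text
time_s: 5.62
ee_pos: [457.0, 241.2, 67.4]
orientation: [[-0.41, 0.912, -0.0], [0.912, 0.41, -0.0], [0.0, -0.0, -1.0]]
wrist_force: [-0.2, -0.1, 0.2]
opening: 0.005
finger_force: 0.0
```

Request:
jog_arm(deltas=[[0.0068,0.0031,-0.002,0],[0.0068,0.0031,0,0],[0.0068,0.0031,0,0],[0.0046,0.0021,0,0],[0.0046,0.0021,0,0],[0.0046,0.0021,0,0],[0.0046,0.0021,0,0],[0.0046,0.0021,0,0]])

```text
time_s: 6.28
ee_pos: [500.3, 260.9, 64.9]
orientation: [[-0.41, 0.912, -0.001], [0.912, 0.41, -0.001], [-0.0, -0.001, -1.0]]
wrist_force: [-2.8, -1.7, 1.9]
opening: 0.008
finger_force: 1.5
```

Request:
jog_arm(deltas=[[0.0046,0.0021,0,0],[0.0046,0.0021,0,0],[0.0046,0.0021,0,0],[0.0046,0.0021,0,0],[0.0027,0.0012,0,0],[0.0018,0.0008,0,0],[0,0,0,0]])

```text
time_s: 6.87
ee_pos: [523.7, 271.5, 65.0]
orientation: [[-0.41, 0.912, 0.001], [0.912, 0.41, 0.0], [0.0, 0.001, -1.0]]
wrist_force: [0.3, -1.7, 0.2]
opening: 0.005
finger_force: 0.4
```

Request:
jog_arm(deltas=[[0.0027,0.0012,0,0],[0.0027,0.0012,0,0],[0.0018,0.0008,0,0],[0,0,0,0]])

```text
time_s: 7.2
ee_pos: [527.7, 273.4, 64.7]
orientation: [[-0.41, 0.912, -0.008], [0.912, 0.41, -0.003], [-0.0, -0.008, -1.0]]
wrist_force: [-10.8, -6.6, 8.1]
opening: 0.005
finger_force: 6.3
```

Request:
jog_arm(deltas=[[-0.0137,-0.0062,0,0],[0,0,0.04,0],[0,0,0.04,0],[-0.015,-0.021,0.02,0],[-0.015,-0.021,0.02,0],[-0.014,-0.02,0,0],[0,0,0,0],[0,0,0,0]])

```text
time_s: 7.87
ee_pos: [473.2, 206.3, 185.8]
orientation: [[-0.408, 0.913, 0.003], [0.913, 0.408, 0.001], [0.0, 0.003, -1.0]]
wrist_force: [-0.3, -0.0, -0.4]
opening: 0.003
finger_force: 0.0
```

```bash
python3 - <<'E'
from h import *
import cv2
p=camera_params("wrist");w=grab_frame("wrist");print(get_obs()["ee_pos"])
v=[534,277,.423]
L=[[9,0,101],[-29,-54,65],[-29,0,65],[-29,54,65],[-29,-54,55],[-29,0,55],[-29,54,55],[-1,60,85]]
q=fish(box(v,L),p);x0,y0=(q.min(0)-50).astype(int).clip(0);x1,y1=(q.max(0)+60).astype(int)
c=cv2.resize(w[y0:y1,x0:x1,::-1],None,fx=2.5,fy=2.5);print(c.shape,((q-[x0,y0])*2.5).round().tolist(),x0,y0)
cv2.imwrite("pics/w5.png",c[:600,:800]);cv2.imwrite("pics/w5full.png",w[:,:,::-1])
E
```

```text
[473.24698465 206.59765069 185.34596491]
(590, 415, 3) [[266.0, 308.0], [130.0, 441.0], [134.0, 294.0], [136.0, 143.0], [125.0, 434.0], [130.0, 292.0], [132.0, 145.0], [228.0, 125.0]] 324 70
```

View pics/w5.png

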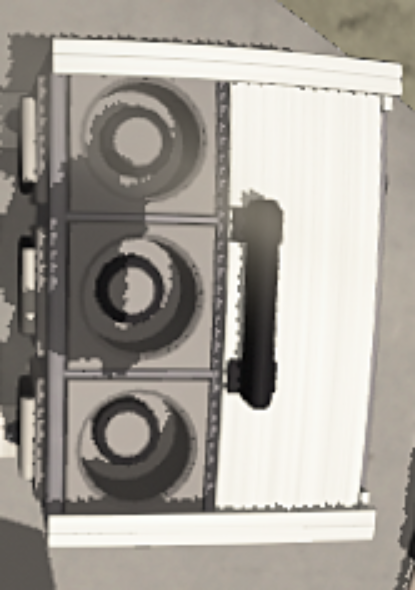

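The shutter is fully open, with its edge at 228 px as predicted. The top well (y=+54) has its key at (137,140), larger and where the model puts a standing key. The other two keys are at their sunk positions. Next I'll move above that well.

Request:
jog_arm(deltas=[[0.004,0.036,0,0],[0.004,0.036,0,0],[0.0042,0.0357,0,0],[0,0,-0.04,0],[0,0,-0.04,0],[0,0,-0.035,0],[0,0,0,0],[0,0,0,0]])

```text
time_s: 8.58
ee_pos: [483.5, 314.1, 67.9]
orientation: [[-0.41, 0.912, -0.005], [0.912, 0.41, -0.002], [0.001, -0.005, -1.0]]
wrist_force: [0.1, -0.9, -0.2]
opening: 0.005
finger_force: 0.0
```

Request:
jog_arm(deltas=[[0,0,0,0],[0,0,0,0]])

```text
time_s: 8.75
ee_pos: [487.2, 315.1, 73.1]
orientation: [[-0.41, 0.912, 0.005], [0.912, 0.41, 0.002], [-0.0, 0.005, -1.0]]
wrist_force: [-0.3, -0.3, 0.3]
opening: 0.002
finger_force: 0.0
```

```bash
python3 - <<'E'
from h import *
import cv2
o=get_obs();e=o["ee_pos"];d=e[:2]-[534,277];print(e,"box",d@[.912,.4105],d@[-.4105,.912],o["wrist_force"])
w=grab_frame("wrist");p=camera_params("wrist");s=grab_frame("scene")
v=[534,277,.423]
q=fish(box(v,[[-29,54,78],[-29,54,65]]),p);print(q,fish(e[None]+[0,0,26.5],p))
x0,y0=(q[0]-[110,90]).astype(int).clip(0)
a=cv2.resize(w[y0:y0+180,x0:x0+200,::-1],(400,360));b=cv2.resize(s[150:250,160:260,::-1],(360,360),interpolation=cv2.INTER_CUBIC)
cv2.imwrite("pics/w6.png",np.hstack([a,cv2.convertScaleAbs(b,alpha=1.5)]));print((q-[x0,y0])*2)
E
```

```text
[487.23578114 315.07744059  73.11623989] box -27.018178241792267 53.92333766077617 [-0.25461298 -0.25112467  0.34856043]
[[312.57403836 277.78875722]
 [312.65408475 270.6389207 ]] [[316.24770431 291.81265597]]
[[221.14807672 181.57751444]
 [221.3081695  167.27784141]]
```

View pics/w6.png

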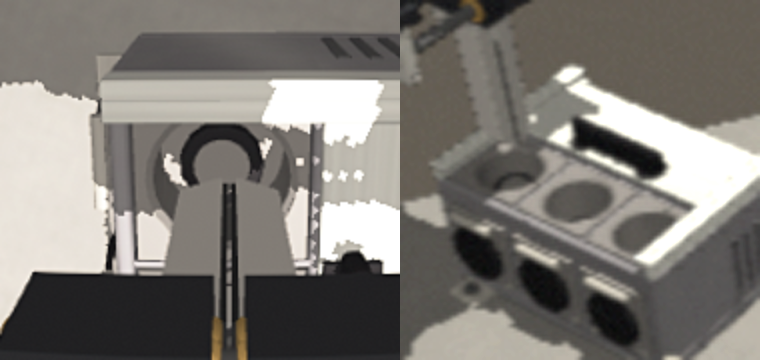

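The scene view confirms the left well holds the raised key. The fingertip is above it, about 2 mm toward the back while the arm settles. I'll descend gently.

Request:
jog_arm(deltas=[[0,0,0,0],[0,0,0,0],[0,0,0,0]])

```text
time_s: 9.1
ee_pos: [485.3, 314.1, 70.8]
orientation: [[-0.409, 0.912, 0.001], [0.912, 0.409, 0.0], [-0.0, 0.001, -1.0]]
wrist_force: [-0.7, -0.7, -0.8]
opening: 0.004
finger_force: 0.0
```

Settled on target.

Request:
jog_arm(deltas=[[0,0,-0.005,0],[0,0,-0.005,0],[0,0,-0.005,0],[0,0,-0.005,0],[0,0,-0.005,0],[0,0,-0.003,0],[0,0,0,0],[0,0,0,0]])

```text
time_s: 9.77
ee_pos: [484.8, 314.0, 41.8]
orientation: [[-0.41, 0.912, -0.0], [0.912, 0.41, -0.0], [0.0, -0.0, -1.0]]
wrist_force: [-0.3, 0.1, 0.5]
opening: 0.003
finger_force: 0.0
```

Request:
jog_arm(deltas=[[0,0,-0.002,0],[0,0,-0.002,0],[0,0,-0.002,0],[0,0,0,0]])

```text
time_s: 10.1
ee_pos: [485.3, 314.1, 36.2]
orientation: [[-0.41, 0.912, 0.001], [0.912, 0.41, 0.0], [-0.0, 0.001, -1.0]]
wrist_force: [-0.2, 0.0, 1.3]
opening: 0.003
finger_force: 0.9
```

Contact. Pressing on.

Request:
jog_arm(deltas=[[0,0,-0.002,0],[0,0,-0.002,0],[0,0,-0.002,0],[0,0,0,0]])

```text
time_s: 10.43
ee_pos: [484.2, 313.7, 29.1]
orientation: [[-0.41, 0.912, -0.002], [0.912, 0.41, -0.001], [0.0, -0.002, -1.0]]
wrist_force: [1.1, -0.2, -0.3]
opening: 0.005
finger_force: 0.0
```

Request:
jog_arm(deltas=[[0,0,-0.002,0],[0,0,-0.002,0],[0,0,0,0],[0,0,0,0]])

```text
time_s: 10.77
ee_pos: [484.7, 313.9, 28.6]
orientation: [[-0.41, 0.912, -0.002], [0.912, 0.41, -0.001], [-0.0, -0.002, -1.0]]
wrist_force: [-8.8, -4.8, 18.0]
opening: 0.004
finger_force: 9.2
```

The key snapped home: force dropped to zero, then a hard stop at reported 28.6 (55 mm real). I'll lift off and probe lightly to check that it stays down.

Request:
jog_arm(deltas=[[0,0,0.008,0],[0,0,0.012,0],[0,0,0,0],[0,0,0,0],[0,0,-0.008,0],[0,0,-0.005,0],[0,0,0,0],[0,0,0,0]])

```text
time_s: 11.43
ee_pos: [483.9, 313.6, 31.6]
orientation: [[-0.41, 0.912, -0.002], [0.912, 0.41, -0.001], [0.0, -0.003, -1.0]]
wrist_force: [0.0, 0.2, -0.1]
opening: 0.007
finger_force: 0.0
```

The key is home: no contact at 31.6. Now over the bar to its back side.

Request:
jog_arm(deltas=[[0,0,0.03,0],[0,0,0.04,0],[0.0293,-0.0065,0.002,0],[0.0293,-0.0065,0,0],[0.0293,-0.0065,0,0],[0,0,0,0],[0,0,0,0],[0,0,0,0]])

```text
time_s: 12.1
ee_pos: [571.9, 294.5, 104.3]
orientation: [[-0.41, 0.912, -0.002], [0.912, 0.41, -0.0], [0.0, -0.002, -1.0]]
wrist_force: [-1.0, 0.7, -0.2]
opening: 0.002
finger_force: 0.0
```

Request:
jog_arm(deltas=[[0,0,-0.018,0],[0,0,-0.014,0],[0,0,-0.004,0],[0,0,0,0],[0,0,0,0],[0,0,0,0]])

```text
time_s: 12.6
ee_pos: [573.0, 294.8, 69.8]
orientation: [[-0.41, 0.912, 0.001], [0.912, 0.41, 0.0], [-0.0, 0.001, -1.0]]
wrist_force: [0.5, -0.5, -0.0]
opening: 0.001
finger_force: 0.0
```

Request:
jog_arm(deltas=[[-0.0064,-0.0029,-0.004,0],[-0.0064,-0.0029,0,0],[-0.0064,-0.0029,0,0],[-0.0055,-0.0025,0,0],[-0.0055,-0.0025,0,0],[-0.0055,-0.0025,0,0],[-0.0055,-0.0025,0,0],[-0.0055,-0.0025,0,0]])

```text
time_s: 13.27
ee_pos: [526.2, 273.3, 65.8]
orientation: [[-0.41, 0.912, 0.002], [0.912, 0.41, 0.001], [-0.0, 0.002, -1.0]]
wrist_force: [2.6, 1.4, 2.8]
opening: 0.004
finger_force: 1.6
```

Request:
jog_arm(deltas=[[-0.0046,-0.0021,0,0],[-0.0046,-0.0021,0,0],[-0.0027,-0.0012,0,0],[-0.0018,-0.0008,0,0],[-0.0018,-0.0008,0,0],[0,0,0,0]])

```text
time_s: 13.77
ee_pos: [510.6, 266.2, 65.5]
orientation: [[-0.41, 0.912, 0.0], [0.912, 0.41, -0.0], [-0.0, 0.0, -1.0]]
wrist_force: [0.8, 0.8, 5.5]
opening: 0.0
finger_force: 2.5
```

Request:
jog_arm(deltas=[[-0.0018,-0.0008,0,0],[-0.0018,-0.0008,0,0],[-0.0018,-0.0008,0,0],[-0.0009,-0.0004,0,0],[0,0,0,0]])

```text
time_s: 14.18
ee_pos: [505.2, 263.8, 65.6]
orientation: [[-0.409, 0.912, 0.002], [0.912, 0.409, 0.001], [-0.0, 0.002, -1.0]]
wrist_force: [4.3, 1.1, 5.3]
opening: 0.006
finger_force: 3.2
```

Request:
jog_arm(deltas=[[-0.0009,-0.0004,0,0],[-0.0009,-0.0004,0,0],[0,0,0,0]])

```text
time_s: 14.43
ee_pos: [504.9, 263.6, 66.0]
orientation: [[-0.409, 0.912, 0.006], [0.912, 0.409, 0.002], [-0.0, 0.006, -1.0]]
wrist_force: [7.9, 4.5, 2.3]
opening: 0.008
finger_force: 3.9
```

Request:
jog_arm(deltas=[[-0.0018,-0.0008,0,0],[0,0,0,0],[0,0,0,0]])

```text
time_s: 14.68
ee_pos: [504.4, 263.2, 66.7]
orientation: [[-0.409, 0.912, 0.009], [0.912, 0.409, 0.003], [-0.001, 0.009, -1.0]]
wrist_force: [10.6, 5.4, 2.6]
opening: 0.004
finger_force: 4.8
```

Request:
jog_arm(deltas=[[0.0091,0.0041,0,0],[0.0091,0.0041,0,0],[0,0,0.03,0],[0,0,0.04,0],[0,0,0.03,0],[-0.012,-0.03,0,0],[-0.012,-0.03,0,0],[0,0,0,0]])

```text
time_s: 15.35
ee_pos: [491.4, 206.7, 163.1]
orientation: [[-0.408, 0.913, -0.006], [0.913, 0.408, -0.003], [-0.0, -0.007, -1.0]]
wrist_force: [0.1, -0.4, -0.3]
opening: 0.007
finger_force: 0.0
```

Request:
jog_arm(deltas=[[0,0,0,0],[0,0,0,0],[0,0,0,0]])

```text
time_s: 15.6
ee_pos: [494.4, 210.5, 164.2]
orientation: [[-0.41, 0.912, -0.002], [0.912, 0.41, -0.0], [0.001, -0.002, -1.0]]
wrist_force: [-0.4, 0.1, -0.7]
opening: 0.005
finger_force: 0.0
```

```bash
python3 - <<'E'
from h import *
o=get_obs();print(o["ee_pos"],o["wrist_force"])
p=camera_params("wrist");w=grab_frame("wrist").astype(int).sum(2)
v=[534,277,.423]
# sample brightness along box x at bar height and at plate height
from cv2 import remap
for y in(-15,0,15):
  xs=np.arange(-60,-30,2.);q=fish(box(v,[[x,y,101] for x in xs]),p).round().astype(int)
  print(y,[(int(x),int(w[b,a])) if 0<=b<480 and 0<=a<640 else None for x,(a,b) in zip(xs,q)])
for y in(35,50,65):
  xs=np.arange(-13,15,2.);q=fish(box(v,[[x,y,85] for x in xs]),p).round().astype(int)
  print(y,[(int(x),int(w[b,a])) for x,(a,b) in zip(xs,q) if 0<=b<480 and 0<=a<640])
E
```

```text
[494.39056454 210.47577055 164.17766434] [-0.39934452  0.07480269 -0.67621814]
-15 [(-60, 266), (-58, 273), (-56, 414), (-54, 425), (-52, 292), (-50, 153), (-48, 157), (-46, 185), (-44, 127), (-42, 442), (-40, 417), (-38, 411), (-36, 403), (-34, 415), (-32, 408)]
0 [(-60, 441), (-58, 321), (-56, 756), (-54, 753), (-52, 266), (-50, 61), (-48, 118), (-46, 129), (-44, 146), (-42, 765), (-40, 742), (-38, 743), (-36, 388), (-34, 405), (-32, 403)]
15 [(-60, 440), (-58, 516), (-56, 753), (-54, 763), (-52, 332), (-50, 64), (-48, 80), (-46, 113), (-44, 0), (-42, 757), (-40, 741), (-38, 743), (-36, 705), (-34, 410), (-32, 404)]
35 [(-13, 479), (-11, 483), (-9, 484), (-7, 491), (-5, 449), (-3, 752), (-1, 613), (1, 532), (3, 529), (5, 531), (7, 526), (9, 526), (11, 520), (13, 514)]
50 [(-13, 724), (-11, 725), (-9, 731), (-7, 734), (-5, 732), (-3, 742), (-1, 620), (1, 527), (3, 524), (5, 520), (7, 514), (9, 510), (11, 509), (13, 503)]
65 [(-13, 728), (-11, 728), (-9, 734), (-7, 736), (-5, 734), (-3, 744), (-1, 671), (1, 500), (3, 500), (5, 500), (7, 498), (9, 500), (11, 498), (13, 493)]
```

The bar spans -51 to -43 and the plate edge sits at -1, so the shutter is fully shut. The arm is clear of everything.

```bash
python3 -c "
from rig import *
print(hand_in())"
```

```text
the job is handed in; nothing more can be done
None
```

The job is done and handed in at about 16 s: the shutter was pushed fully open, the tripped key at y = +54 mm snapped home and stayed down when probed, and the shutter is fully shut again; the first two pushes at the bar ran too high, one resting on its top with about 5 N.

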